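Stack the keyed tray on its stand

ROBOT

A 7-joint arm with a two-finger parallel gripper is mounted at the origin on a cart in front of the work surface, level with it; the furniture and walls round the work are solid. World frame = base frame: x ahead of the robot, y to its left, z up, the work surface at z = 0. Lengths are in m, angles in rad, forces in N, time in s.
With the tool pointing down it reaches from about 0.4 to 0.9 m from the base axis. Payload 5.6 kg.
Tool frame: the origin (TCP) lies midway between the tips of the shut fingers; the grasp point (between the pads) lies 19 mm behind it; z points along the fingers, y is the line along which they close (so a half turn about z gives the same grasp; the last joint's range is limited). The gripper opens to 92 mm and grips with 3 to 60 N. Pads are 20 mm wide; open, the fingers measure 128 mm over their backs; the gripper's body (75 mm by 189 mm) begins 69 mm behind the grasp point.
Start: joints at [1.211, 0.468, -0.012, 1.603, 0.006, 1.071, -0.056], TCP at [0.202, -0.618, 0.215] pointing down, gripper open.
Joint ranges: [-2.53, 2.53], [-0.31, 2.02], [-1.57, 1.55], [0.28, 2.44], [-1.29, 4.43], [0.15, 1.84], [-2.92, 2.92]. Speed limits (rad/s): [2.57, 2.57, 3.14, 3.14, 3.14, 3.14, 3.14].

INTERFACE

Orientations are given as a 3x3 rotation matrix whose columns are the frame's x, y, z axes.
In Python, from station import env, effector, solver, viewer, workorder, search_frame, tip_of gives the robot as it stands. Calls block until the motion is done:
- env.reach(position, orientation): joint-space move of the TCP to a pose.
- env.movel(position, frame=None, rate=0.15): straight line of the TCP; frame=None keeps the orientation; rate is the mean speed in m/s.
- env.goto_joints(angles): joint-space move.
- effector.release() and effector.grasp(squeeze=None): open the fingers fully, or close them until they stop; squeeze is the grip in N (None keeps the last).
- env.pause(seconds).
- solver.inverse_kinematics(position, orientation): joint angles nearest the present ones, or None.
- env.sense(): the state.
- viewer.read_camera(name): name is "scene" or "top" or "wrist"; returns (picture, depth): 384x512x3 uint8, red, green, blue; 384x512 float32, m along the optical axis (not along the pixel's ray), 0 where there is no reading.
- viewer.camera_info(name): a dict with "intrinsics" (3x3 intrinsics, pixels), "eye" and "rotation" of the camera in the world; the wrist camera has in their place "T_tool_cam" (4x4, takes a point from camera to tool coordinates, whose origin is the TCP and whose axes are the flange's). Camera axes: x right, y up, looking along -z (the intrinsics and any distortion apply to the point x, -y, -z); pixel columns grow to the right and rows downward; lengths in m; the calibration is good to about 2 mm. The wrist camera is an equidistant fisheye: a pixel r from the principal point sees the ray r / f radians off the axis. A picture is of the moment at which its call begins: read the wrist's pose just before it. camera_info takes no time and is no camera call.
A pose or a line that the arm cannot do raises env.PlanningError and nothing moves.
- workorder.finish_job(): hands the job in; it is judged then, once.
Trained networks look in the newest picture that a camera, given by its name, has taken for a name from the list of things; names that differ only in an ending like _2 or _b are one class to them, and where a whole thing is asked for, a point or a joint stands for the part that bears it (a point fixed in the world has none). Each returns a list of dicts, best first, with "score" (0 to 1); they miss things now and then, are a little off and sometimes report something else, mostly with a low value. They report only what shows in the picture. A call takes as long as a camera call.
- search_frame(camera, name): "at" ([x, y, z] in m, in world coordinates, good to about 4 mm: the middle of the surface that is visible of it).
- tip_of(camera, name): "at" ([x, y, z] in m, in world coordinates, good to about 4 mm: a listed point, or the origin of a listed thing).
The state is a dict: "t": time; "joint_positions": joint angles; "joint_velocities": joint speeds; "tau": joint torques, N m; "ee_pos": TCP position; "tcp_rot": TCP orientation; "wrist_force": force on the tool from outside, world axes, zero at the start; "moment": the same for the moment, N m; "gripper_width": finger opening in m; "grasp_force": force on a finger pad.
Only numpy, scipy, OpenCV 4.12 (cv2) and the standard library are available. Lean on these libraries where they do the work, as an engineer would, in place of code of your own. Each camera call takes 0.05 s, during which the arm holds its last target. There are 200 camera calls.

TASK

The loose white tray stands on its end. First lay it down right way up on the worktop and let go of it; then take it again from above and stack it on the tray in the stand, its notch over the upright key, fully home and level, without forcing or dropping it. Leave the cup, the jar and the salt shaker where they are.

Things in the scene. Friction and masses are not known exactly. Their poses are not given: they have to be found in the camera images.
- tray: Loose white open tray, about 0.2 kg, 116 long (x) x 56 wide (y) x 58 high (z), walls 4. Origin: centre of its underside; +z out of the open top, +x to the notched end. It starts standing on its plain -x end (origin 58 above the worktop), notched end up, underside facing left and somewhat toward the robot. Grip its plain long side walls (y = -28 and +28).
- notch (a point): In the tray's keyway, at (51, 0, 22) in the tray's frame; meets point key_top when home. The keyway is 15 wide (y), cut into the +x end from x = 42 to the end face (58), from the underside up to z = 26, open below and at the end. The tray's foot, its lowest 6, is 104 x 44, inset 6 all round.
- stand: Fixed stand: steel foot plate 160 (x) x 80 x 6 with a white tray 116 x 56, rim 46 above the worktop. Origin: centre of the plate's underside, +x to the key end. At both ends a steel upright 22 wide, inner faces at x = -63 and +63, rises to 96 above the worktop (5 play at the tray's ends): only a hand pointing nearly straight down fits. A tall full dish rack stands close on its right.
- seat (a point): Point of the stand at (0, 0, 40) in its frame, where the loose tray's origin comes when home, tray x along stand x, its walls resting on the rim. The bottom tray's mouth is 108 x 48 (2 play each side of the loose tray's foot).
- key_top (a point): Centre of the top of the stand's key, (51, 0, 62) in the stand's frame. The key is 11 wide (its top 5 are 8 wide), from x = 44.5 to 58, and stands 16 above the rim.
- cup: Red cup, 74 across, 120 high, on the worktop behind the work; origin under its centre. Wall cabinets hang behind it, 460 above the worktop. Not to be moved.
- jar: Clear jar with a black lid, 63 across, 94 high, behind the work; origin under its centre. Not to be moved.
- salt: Salt shaker, 44 across, 90 high, behind the work; origin under its centre. Not to be moved.

How it is judged:
By the outcome, as a careful person would: the job done as asked, in the order asked, and still so for the second after the job is handed in, with the robot touching nothing.
It also fails if it takes over 64 s, if anything falls off the work surface, if the arm or the gripper's body presses on something with over 40 N, if the wrist force passes 120 N, or if a joint passes its speed limit or range.

## Working session

There is one attempt and no reset: what is moved stays moved. The work goes in short steps, each a Python script; the robot and the scene stay as the last script left them, time stands still between calls to the robot, and variables do not carry over. Pictures are saved under pics/ and viewed, at most 10 in all, crops included, and the job is handed in when it is done.

```bash
ls; mkdir -p pics; cat > h.py <<'E'
import numpy as np, cv2
from station import env, effector, solver, viewer, workorder, search_frame, tip_of
np.set_printoptions(precision=4,suppress=True)
def cloud(name):
    T=env.sense(); im,d=viewer.read_camera(name); c=viewer.camera_info(name); K=np.array(c['intrinsics'])
    v,u=np.mgrid[:384,:512]
    P=np.stack([(u-K[0,2])/K[0,0]*d,-(v-K[1,2])/K[1,1]*d,-d],-1)
    W=P@np.array(c['rotation']).T+np.array(c['eye']); W[d==0]=np.nan
    return im,W
def save(im,n,s=1.5): cv2.imwrite('pics/'+n+'.png',cv2.resize(im[...,::-1],None,fx=s,fy=s))
E
python3 - <<'E'
from h import *
for n in ['scene','top']:
    im,W=cloud(n); np.savez('pics/'+n,im=im,W=W); c=viewer.camera_info(n); print(n,c)
    globals()[n]=im
    for k in ['tray','stand','cup','jar','salt']:
        print(k,[(np.round(r['at'],3),round(r['score'],2)) for r in search_frame(n,k)[:2]],[(np.round(r['at'],3),round(r['score'],2)) for r in tip_of(n,k)[:2]])
    for k in ['notch','seat','key_top']: print(k,[(np.round(r['at'],3),round(r['score'],2)) for r in tip_of(n,k)[:2]])
save(scene,'scene0'); save(top,'top0'); print(env.sense()['t'])
E
```

```text
pics
scene {'intrinsics': array([[405.8774,   0.    , 254.0007],
       [  0.    , 405.8774, 191.1188],
       [  0.    ,   0.    ,   1.    ]]), 'eye': array([0.3005, 0.7127, 0.732 ]), 'rotation': array([[-0.9006,  0.3179, -0.2965],
       [-0.4346, -0.6722,  0.5994],
       [-0.0087,  0.6687,  0.7435]])}
tray [(array([0.448, 0.241, 0.102]), 0.85), (array([0.622, 0.251, 0.078]), 0.7)] [(array([0.448, 0.243, 0.063]), 0.97)]
stand [(array([0.481, 0.031, 0.024]), 0.75)] [(array([0.484, 0.017, 0.003]), 0.57)]
cup [(array([0.625, 0.368, 0.082]), 0.72)] [(array([0.627, 0.366, 0.002]), 0.6), (array([0.432, 0.027, 0.063]), 0.5)]
jar [(array([0.624, 0.252, 0.078]), 0.87)] [(array([0.631, 0.237, 0.002]), 0.89), (array([0.48 , 0.011, 0.041]), 0.73)]
salt [(array([0.633, 0.148, 0.053]), 0.63)] [(array([0.645, 0.131, 0.002]), 0.78), (array([0.45 , 0.224, 0.11 ]), 0.18)]
notch [(array([0.449, 0.227, 0.107]), 0.84)]
seat [(array([0.486, 0.009, 0.045]), 0.58)]
key_top [(array([0.433, 0.028, 0.062]), 0.73)]
top {'intrinsics': array([[354.4698,   0.    , 258.1328],
       [  0.    , 354.4698, 189.1947],
       [  0.    ,   0.    ,   1.    ]]), 'eye': array([0.4866, 0.1905, 0.9298]), 'rotation': array([[-0.0178,  0.9965, -0.0819],
       [-0.9998, -0.0174,  0.0056],
       [ 0.0041,  0.082 ,  0.9966]])}
tray [(array([0.454, 0.22 , 0.116]), 0.75)] [(array([0.448, 0.246, 0.059]), 0.63)]
stand [(array([0.484, 0.015, 0.011]), 0.72)] [(array([0.486, 0.013, 0.004]), 0.82), (array([0.454, 0.226, 0.111]), 0.53)]
cup [(array([0.633, 0.379, 0.06 ]), 0.86)] [(array([0.624, 0.369, 0.001]), 0.94)]
jar [(array([0.629, 0.234, 0.091]), 0.62)] [(array([ 0.634,  0.236, -0.004]), 0.73)]
salt [(array([0.634, 0.138, 0.08 ]), 0.73)] [(array([0.642, 0.134, 0.003]), 0.76)]
notch [(array([0.451, 0.224, 0.111]), 0.87)]
seat [(array([0.487, 0.017, 0.043]), 0.93)]
key_top [(array([0.428, 0.024, 0.062]), 0.87)]
1.4
```

View pics/scene0.png

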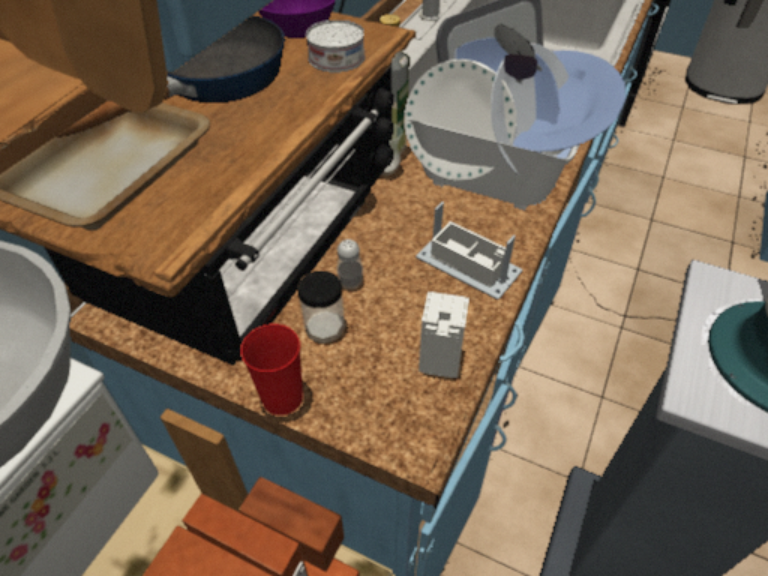

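View pics/top0.png

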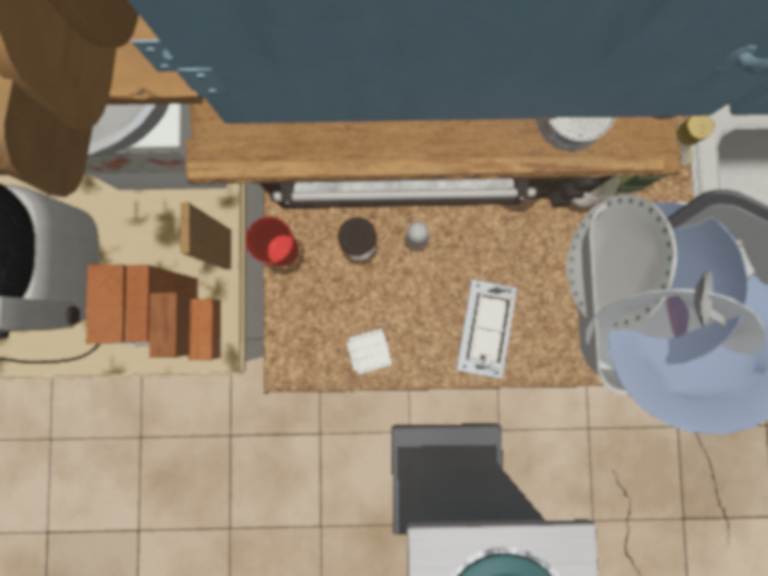

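```bash
python3 - <<'E'
import numpy as np,cv2
np.set_printoptions(precision=4,suppress=True)
for n in ['scene','top']:
    f=np.load('pics/%s.npz'%n); W=f['W'].reshape(-1,3); im=f['im'].reshape(-1,3).astype(int)
    def R(m): 
        p=W[m][:,:2].astype(np.float32); r=cv2.minAreaRect(p) ; return len(p),r
    z=W[:,2]
    near=np.hypot(W[:,0]-.45,W[:,1]-.23)<.08
    m=near&(abs(z-.116)<.004); print(n,'traytop',R(m),np.median(z[m]))
    s=np.hypot(W[:,0]-.486,W[:,1]-.015)<.11
    for lo,hi in [(.003,.009),(.043,.049),(.059,.065),(.092,.1)]:
        m=s&(z>lo)&(z<hi); print(lo,R(m),np.median(z[m]),W[m].mean(0))
        if lo==.092:
            for sg in (0,1):
                k=m&((W[:,0]<.486)==sg); print('  upright',k.sum(),W[k].min(0),W[k].max(0),W[k].mean(0))
E
```

```text
scene traytop (537, ((0.45186805725097656, 0.21470867097377777), (0.05530226230621338, 0.054437946528196335), 14.223753929138184)) 0.11567076349325722
0.003 (591, ((0.4783001244068146, 0.0346105694770813), (0.17248615622520447, 0.16968382894992828), 45.35873031616211)) 0.00571450240399618 [0.4705 0.035  0.0058]
0.043 (216, ((0.4817790985107422, 0.016096729785203934), (0.05874013900756836, 0.13306529819965363), 78.83834075927734)) 0.04496035583226482 [0.4853 0.0184 0.0451]
0.059 (35, ((0.48082658648490906, 0.016108812764286995), (0.02134222909808159, 0.13125059008598328), 78.28492736816406)) 0.06173171332146665 [0.4579 0.0226 0.0619]
0.092 (30, ((0.48276540637016296, 0.01699507050216198), (0.020514702424407005, 0.1356888860464096), 78.16352844238281)) 0.09484118182145007 [0.4824 0.0182 0.0946]
  upright 15 [ 0.5426 -0.0063  0.0925] [0.5505 0.0142 0.0973] [0.5461 0.0056 0.0947]
  upright 15 [0.4158 0.0204 0.0921] [0.4219 0.039  0.0969] [0.4186 0.0309 0.0945]
top traytop (492, ((0.4513610303401947, 0.21322119235992432), (0.05589183792471886, 0.05184983089566231), 14.40471363067627)) 0.1152049173999129
0.003 (900, ((0.4948404133319855, 0.017545893788337708), (0.1944195032119751, 0.192226380109787), 31.591419219970703)) 0.006111568249047683 [0.4796 0.0199 0.0061]
0.043 (208, ((0.4827357828617096, 0.013690207153558731), (0.056245360523462296, 0.13131630420684814), 78.39472961425781)) 0.04510513871919375 [0.4835 0.0142 0.0452]
0.059 (20, ((0.48218607902526855, 0.015173330903053284), (0.01311661209911108, 0.1261003315448761), 79.13390350341797)) 0.06122776791339907 [0.4421 0.0224 0.0614]
0.092 (31, ((0.4825941026210785, 0.01470403652638197), (0.019857779145240784, 0.1333416849374771), 78.58354187011719)) 0.09526823091756154 [0.4884 0.0135 0.0953]
  upright 17 [ 0.5429 -0.008   0.0925] [0.548  0.0111 0.0992] [0.5455 0.0013 0.0949]
  upright 14 [0.4168 0.0179 0.0935] [0.422  0.0371 0.0977] [0.419  0.0283 0.0958]
```

The scene view shows the tray standing at about (445,335), the stand at (468,258) with its key towards the robot, and the rack to its right. In the top view the tray is at (369,351), the key at (482,357), and the cup, jar and salt are behind. The depth measurements agree with the given sizes. Next I check reachability and the rack clearance.

```bash
cat >> h.py <<'E'
th=np.radians(14.3); zt=np.array([np.sin(th),-np.cos(th),0]); up=np.array([0,0,1.])
yt=np.cross(zt,up)
C=np.array([.4516,.214,0]); O0=C-.029*zt+.058*up          # tray origin, standing
R0=np.stack([up,yt,zt],1)                                  # standing tray rotation
R1=np.stack([-zt,yt,up],1)                                 # laid
def tool(R,a,s=1):
    z=-np.cos(a)*R[:,2]-np.sin(a)*R[:,0]; y=s*R[:,1]
    return np.stack([np.cross(y,z),y,z],1)
def tcp(O,R,g,T): return O+R@np.array(g)+.019*T[:,2]
E
python3 - <<'E'
from h import *
O1=np.array([.445,.225,.004])
from scipy.spatial.transform import Rotation as Ro
for a in np.radians([20,30,40,50,60]):
  for s in (1,-1):
    g=[.006,0,.034]; out=[]
    T=tool(R0,a,s); out.append(solver.inverse_kinematics(tcp(O0,R0,g,T)-.12*T[:,2],T))
    for f in np.linspace(0,1,5):
        R=Ro.from_rotvec(yt*np.pi/2*f).as_matrix()@R0
        O=O0*(1-f)+O1*f+[0,0,.06*np.sin(np.pi*f)]
        T=tool(R,a,s); out.append(solver.inverse_kinematics(tcp(O,R,g,T),T))
    if a==np.radians(40) and s==1: print(abs(R-R1).max())
    print(np.degrees(a),s,[None if q is None else np.round(q,2).tolist() for q in out])
for n in ['top','scene']:
    W=np.load('pics/%s.npz'%n)['W'].reshape(-1,3)
    m=(W[:,0]>.38)&(W[:,0]<.6)&(W[:,1]<-.04)&(W[:,1]>-.25)
    for lo,hi in [(.02,.1),(.1,.15),(.15,.2),(.2,.3),(.3,.5)]:
        k=m&(W[:,2]>lo)&(W[:,2]<hi); print(n,lo,k.sum(),np.sort(W[k][:,1])[-3:], W[k][np.argmax(W[k][:,1])] if k.any() else '')
E
```

```text
20.0 1 [[0.3, 0.86, -0.05, 1.87, -0.95, 1.41, -1.95], [0.24, 0.92, -0.2, 1.97, -1.06, 1.19, -1.9], [0.16, 0.62, -0.25, 2.06, -0.9, 0.91, -2.22], [0.03, 0.44, -0.34, 2.08, -0.47, 0.69, -2.79], [0.45, 0.94, -1.33, 2.02, 1.04, 1.09, 2.02], [0.16, 1.21, -1.34, 1.96, 1.34, 1.58, 1.68]]
20.0 -1 [[0.81, 1.04, -0.74, 1.84, -0.49, 1.11, 0.79], [0.69, 1.13, -0.78, 1.94, -0.56, 0.86, 0.84], [0.58, 0.78, -0.8, 2.03, -0.45, 0.71, 0.54], [0.55, 0.68, -1.01, 2.05, 0.21, 0.66, -0.25], [0.23, 0.63, -0.92, 2.03, 0.65, 0.79, -0.83], [-0.0, 0.89, -0.99, 1.96, 1.1, 1.22, -1.34]]
29.999999999999996 1 [[0.28, 0.72, -0.08, 1.93, -0.9, 1.27, -2.05], [0.22, 0.82, -0.23, 2.01, -1.01, 1.03, -1.99], [0.12, 0.54, -0.29, 2.07, -0.75, 0.78, -2.42], [0.61, 0.89, -1.33, 2.03, 0.81, 0.9, 2.3], [0.33, 0.97, -1.33, 2.0, 1.12, 1.27, 1.89], [0.06, 1.29, -1.34, 1.9, 1.39, 1.79, 1.61]]
29.999999999999996 -1 [[0.79, 0.9, -0.77, 1.89, -0.44, 1.02, 0.69], [0.63, 1.0, -0.76, 1.99, -0.54, 0.77, 0.76], [0.58, 0.73, -0.89, 2.05, -0.18, 0.64, 0.22], [0.49, 0.68, -1.09, 2.04, 0.51, 0.75, -0.59], [0.09, 0.64, -0.89, 2.01, 0.78, 0.93,
[... 1751 characters left out ...]
3, 1.12, -0.76, 1.74, 1.14, 1.82, -1.53]]
top 0.02 748 [-0.1103 -0.1101 -0.1099] [ 0.5528 -0.1099  0.0671]
top 0.1 2469 [-0.1117 -0.1113 -0.1108] [ 0.4843 -0.1108  0.1395]
top 0.15 3284 [-0.1131 -0.1129 -0.1128] [ 0.4929 -0.1128  0.1526]
top 0.2 1655 [-0.1361 -0.136  -0.1348] [ 0.5165 -0.1348  0.2002]
top 0.3 80 [-0.1792 -0.1792 -0.1782] [ 0.5208 -0.1782  0.3123]
scene 0.02 1611 [-0.1074 -0.1073 -0.1051] [ 0.5649 -0.1051  0.0667]
scene 0.1 2177 [-0.1106 -0.11   -0.11  ] [ 0.4906 -0.11    0.1484]
scene 0.15 2134 [-0.1107 -0.1106 -0.1104] [ 0.4915 -0.1104  0.1536]
scene 0.2 1360 [-0.1337 -0.1329 -0.1312] [ 0.5175 -0.1312  0.2006]
scene 0.3 81 [-0.1776 -0.1776 -0.1773] [ 0.5137 -0.1773  0.3031]
```

```bash
cat >> h.py <<'E'
A=np.radians(40); G=[.006,0,.034]
E
python3 - <<'E'
from h import *
s=env.sense(); p=s['ee_pos']
env.reach([.22,-.5,.45],s['tcp_rot']); print(env.sense()['t'],env.sense()['joint_positions'])
T=tool(R0,A,-1); P=tcp(O0,R0,G,T)
env.reach([.36,.0,.42],T); print(env.sense()['t'],env.sense()['joint_positions'])
env.reach(P-.11*T[:,2],T); s=env.sense(); print(s['t'],s['joint_positions'],s['wrist_force'])
im,_=cloud('scene'); save(im,'pre')
E
```

```text
2.4333 [ 1.1235  0.147  -0.0322  1.5145  0.005   1.4827 -0.1635]
4.275 [ 0.8852  0.1418 -0.4673  1.8559 -0.6012  1.7349  0.7315]
5.5833 [ 0.5806  0.6883 -0.5751  1.9584 -0.5743  0.9723  0.734 ] [0.0387 0.0297 0.0057]
```

View pics/pre.png

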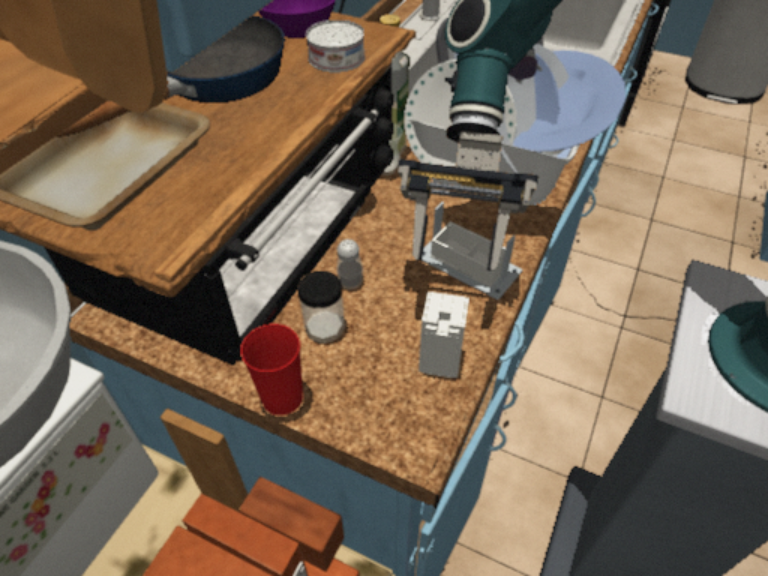

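The hand at (470,180) is lined up with the tray at (445,330), the fingers straddling its side walls, and nothing has been disturbed. I'll grasp, lift and rotate it.

```bash
python3 - <<'E'
from h import *
from scipy.spatial.transform import Rotation as Ro
T=tool(R0,A,-1); P=tcp(O0,R0,G,T)
env.movel(P,rate=.1); s=env.sense(); print(s['t'],s['wrist_force'],s['ee_pos']-P)
effector.grasp(30); s=env.sense(); print(s['t'],s['gripper_width'],s['grasp_force'],s['wrist_force'])
env.movel(P+[0,0,.06],rate=.08)
s=env.sense(); print(s['t'],s['gripper_width'],s['wrist_force'],s['moment'])
O1=np.array([.445,.225,.03]); Os=O0+[0,0,.06]
for f in (.25,.5,.75,1):
    R=Ro.from_rotvec(yt*np.pi/2*f).as_matrix()@R0; O=Os*(1-f)+O1*f+[0,0,.02*np.sin(np.pi*f)]
    Tf=tool(R,A,-1)
    env.movel(tcp(O,R,G,Tf),Tf,rate=.08)
s=env.sense(); print(s['t'],s['gripper_width'],s['joint_positions'],s['wrist_force'],s['moment'])
im,W=cloud('scene'); np.savez('pics/laid',im=im,W=W); save(im,'laid')
E
```

```text
6.8833 [0.5969 0.5111 0.2276] [ 0.0006 -0.0005  0.0002]
7.5167 0.05611339243434344 29.983785152435303 [ 1.9577 -0.769   1.0367]
8.4167 0.05593214251458139 [-0.071   0.8155 -3.419 ] [-1.2201 -0.4228 -0.0075]
10.7667 0.05552462974683958 [-0.9285  0.6931  0.0681  1.9067  0.5852  1.0702 -1.0454] [ 1.1136  0.0688 -2.0527] [0.8606 0.0766 0.0293]
```

View pics/laid.png

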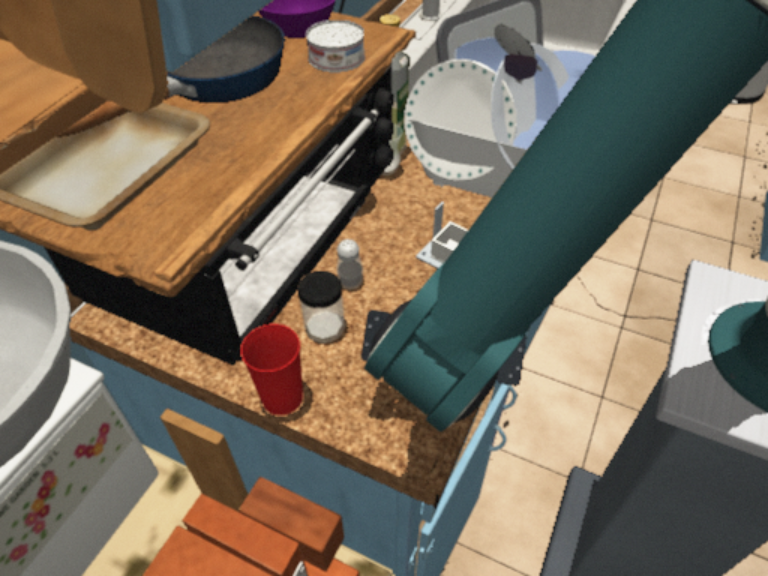

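The arm blocks the view of the tray (about (440,380)), and the jar and cup are undisturbed. The wrist still reads about 2 N, so the tray is held. I'll lower it by force, let go, retreat and look.

```bash
python3 - <<'E'
from h import *
T=tool(R1,A,-1); P=np.array(env.sense()['ee_pos']); 
f0=env.sense()['wrist_force'][2]
env.movel(P-[0,0,.022],rate=.08); env.pause(.1); f0=env.sense()['wrist_force'][2]
for d in np.arange(.024,.042,.002):
    env.movel(P-[0,0,d],rate=.05); s=env.sense()
    if s['wrist_force'][2]-f0>2: break
print(d,f0,s['wrist_force'],s['moment'],s['t'])
effector.release(); s=env.sense(); print(s['t'],s['wrist_force'],s['gripper_width'])
env.movel(np.array(s['ee_pos'])-.13*T[:,2],rate=.2)
Td=tool(R1,0,-1)
env.reach([.36,.14,.3],Td); s=env.sense(); print(s['t'],s['joint_positions'])
for n in ['scene','top']:
    im,W=cloud(n); np.savez('pics/%s2'%n,im=im,W=W)
    save(im,n+'2')
    for k in ['tray','notch']: print(n,k,[(np.round(r['at'],3),round(r['score'],2)) for r in tip_of(n,k)[:2]])
    W=W.reshape(-1,3); m=(np.hypot(W[:,0]-.445,W[:,1]-.225)<.085)&(W[:,2]>.052)&(W[:,2]<.066)
    print(m.sum(),cv2.minAreaRect(W[m][:,:2].astype(np.float32)),np.percentile(W[m][:,2],[5,50,95]))
E
```

```text
0.028000000000000004 -3.41272032379422 [-0.5184  0.4058  2.2417] [0.5002 0.1518 0.0589] 12.0833
12.7667 [ 0.1981  1.1271 -0.3707] 0.0919937884492593
14.575 [-0.6143 -0.0962  0.145   2.0916  0.016   1.147  -0.2266]
scene tray []
scene notch [(array([0.433, 0.27 , 0.021]), 0.79)]
334 ((0.4450451731681824, 0.22329747676849365), (0.05596531182527542, 0.11873915791511536), 14.40610408782959) [0.0528 0.0571 0.0591]
top tray [(array([0.447, 0.225, 0.004]), 0.96), (array([0.642, 0.132, 0.004]), 0.5)]
top notch [(array([0.436, 0.272, 0.024]), 0.79)]
228 ((0.4442731738090515, 0.2216891050338745), (0.055974021553993225, 0.11576500535011292), 14.541116714477539) [0.0544 0.0572 0.0597]
```

View pics/top2.png

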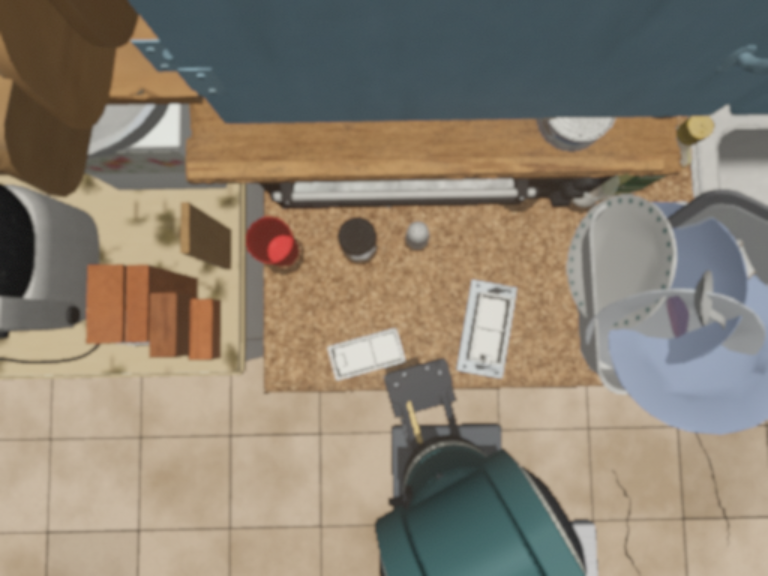

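The tray at (366,354) lies right way up with its notch to the left, and both cameras give a rim height of 57–58 mm. Next I take close wrist views of the stand and the tray from matching hand poses, so the camera bias cancels.

```bash
cat >> h.py <<'E'
def Rz(deg): return np.stack([[np.cos(np.radians(deg)),np.sin(np.radians(deg)),0],[-np.sin(np.radians(deg)),np.cos(np.radians(deg)),0],[0,0,1]],1)
def wcloud():
    s=env.sense(); im,d=viewer.read_camera('wrist'); c=viewer.camera_info('wrist'); K=np.array(c['intrinsics'])
    v,u=np.mgrid[:384,:512]; a=(u-K[0,2])/K[0,0]; b=(v-K[1,2])/K[1,1]; r=np.hypot(a,b)+1e-9
    k=np.tan(np.minimum(r,1.4))/r; P=np.stack([a*k*d,-b*k*d,-d],-1); P[d==0]=np.nan
    M=np.array(c['T_tool_cam']); P=P@M[:3,:3].T+M[:3,3]
    return im,P@np.array(s['tcp_rot']).T+np.array(s['ee_pos'])
E
python3 - <<'E'
from h import *
print({k:v for k,v in viewer.camera_info('wrist').items()})
S=np.array([.4826,.0153,0]); Rs=Rz(168.4); L=np.array([.4447,.2225,0]); Rl=Rz(104.4)
for s in (1,-1):
    for o,R in((S,Rs),(L,Rl)): 
        T=tool(R,0,s); print(s,[solver.inverse_kinematics(o+[0,0,h],T) for h in (.1,.25)])
Ts=tool(Rs,0,-1); env.reach(S+[0,0,.24],Ts); env.pause(.2); im,W=wcloud(); np.savez('pics/ws',im=im,W=W); save(im,'ws',1)
a=im
Tl=tool(Rl,0,-1); env.reach(L+[0,0,.252],Tl); env.pause(.2); im,W=wcloud(); np.savez('pics/wl',im=im,W=W)
cv2.imwrite('pics/w2.png',np.vstack([a,im])[...,::-1][::1,::1]); cv2.imwrite('pics/w2.png',cv2.resize(np.hstack([a,im])[...,::-1],(800,300)))
print(env.sense()['t'])
for n,R,o,zs in(('ws',Rs,S,[(.042,.05),(.058,.066),(.09,.1)]),('wl',Rl,L,[(.053,.063)])):
    W=np.load('pics/%s.npz'%n)['W'].reshape(-1,3); Q=(W-o)@R
    for lo,hi in zs:
        m=(Q[:,2]>lo)&(Q[:,2]<hi)&(abs(Q[:,0])<.085)&(abs(Q[:,1])<.045)
        print(n,lo,m.sum(),np.percentile(Q[m],[0,1,50,99,100],axis=0).round(4).tolist(),cv2.minAreaRect((Q[m][:,:2]*1000).astype(np.float32)) if m.sum() else '')
E
```

```text
{'intrinsics': array([[297.3186,   0.    , 260.7903],
       [  0.    , 297.3186, 192.6243],
       [  0.    ,   0.    ,   1.    ]]), 'T_tool_cam': array([[ 0.0005,  0.9587,  0.2845,  0.0805],
       [ 1.    , -0.0006,  0.0003, -0.    ],
       [ 0.0005,  0.2845, -0.9587, -0.1719],
       [ 0.    ,  0.    ,  0.    ,  1.    ]])}
1 [array([-0.3703,  0.3602,  0.3199,  2.1138, -0.1746,  0.692 , -1.708 ]), array([-0.3777,  0.1375,  0.3055,  1.9778, -0.048 ,  1.0331, -1.8235])]
1 [array([ 0.422 ,  0.8699, -1.3255,  2.0092,  0.9727,  1.1132,  2.0391]), array([ 0.4837,  0.4932, -1.2976,  1.8764,  0.5172,  1.1736,  2.3973])]
-1 [array([-0.3897,  0.3619,  0.3433,  2.115 , -0.1876,  0.6929,  1.4462]), array([-0.4811,  0.1378,  0.4206,  1.9837, -0.0653,  1.033 ,  1.3378])]
-1 [array([-0.6409,  0.3738,  0.131 ,  2.0708, -0.074 ,  0.7012, -0.211 ]), array([-0.6516,  0.1665,  0.1351,  1.9378, -0.0259,  1.0389, -0.2539])]
18.1667
ws 0.042 915 [[-0.0654, -0.0277, 0.0422], [-0.0643, -0.0276, 0.0428], [-0.0036, 0.0006, 0.0474], [0.0573, 0.0283, 0.0495], [0.0574, 0.0285, 0.05]] ((-4.008617401123047, 0.4435138702392578), (56.16008377075195, 122.82765197753906), 89.91592407226562)
ws 0.058 146 [[-0.065, -0.01, 0.058], [-0.0647, -0.0096, 0.0581], [0.0484, 0.0006, 0.0631], [0.0654, 0.0108, 0.0658], [0.0654, 0.0112, 0.0659]] ((0.23423004150390625, 0.44600772857666016), (130.41458129882812, 21.135822296142578), 0.14629057049751282)
ws 0.09 178 [[-0.0681, -0.0101, 0.09], [-0.068, -0.01, 0.0903], [-0.0643, 0.0005, 0.0971], [0.0654, 0.0111, 0.0987], [0.0655, 0.0112, 0.0988]] ((-1.3437118530273438, 0.5328607559204102), (21.21864128112793, 133.5981903076172), 89.98726654052734)
wl 0.053 934 [[-0.058, -0.0297, 0.0532], [-0.0577, -0.0295, 0.0533], [-0.0005, -0.0015, 0.0594], [0.0586, 0.0264, 0.0613], [0.0586, 0.0268, 0.0619]] ((0.3631248474121094, -1.510690689086914), (56.035438537597656, 116.91522216796875), 89.44305419921875)
```

View pics/w2.png

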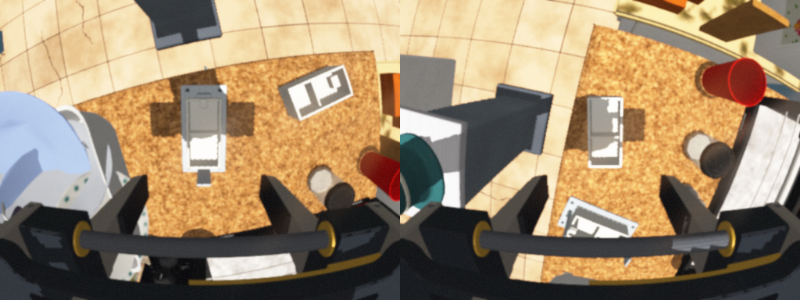

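The left wrist view shows the stand with its key end up the picture (205,95). The right view shows the tray at (605,130), notch up. Stand offset is y +0.4 mm; the tray is within 1.5 mm of the estimate. I'll regrasp from above, lift a little, and check the tray in the hand with the same camera.

```bash
cat >> h.py <<'E'
S=np.array([.4826,.0153,0]); Rs=Rz(168.4); L=np.array([.4447,.2225,0]); Rl=Rz(104.1)
Lg=L+Rl@np.array([.0003,-.0008,0])
E
python3 - <<'E'
from h import *
W=np.load('pics/ws.npz')['W'].reshape(-1,3); Q=(W-S)@Rs
m=(Q[:,2]>.044)&(Q[:,2]<.05)&(abs(Q[:,0])<.085)&(abs(Q[:,1])<.045)&(abs(Q[:,1])>.013); print('rim',Q[m].min(0),Q[m].max(0))
m=(Q[:,2]>.06)&(Q[:,2]<.066)&(abs(Q[:,0]-.05)<.0115)&(abs(Q[:,1])<.02); print('key',m.sum(),Q[m].min(0),Q[m].max(0))
Tl=tool(Rl,0,-1)
env.reach(Lg+[0,0,.14],Tl)
env.movel(Lg+[0,0,.0225],rate=.12); s=env.sense(); print(s['t'],s['wrist_force'])
effector.grasp(40); s=env.sense(); print(s['t'],s['gripper_width'],s['grasp_force'],s['wrist_force'])
env.movel(Lg+[0,0,.17],rate=.15); env.pause(.3); s=env.sense(); print(s['t'],s['gripper_width'],s['wrist_force'],s['moment'],s['ee_pos'])
im,W=wcloud(); np.savez('pics/wg',im=im,W=W)
p=np.array(s['ee_pos']); Q=(W.reshape(-1,3)-p)@Rl
m=(Q[:,2]>.025)&(Q[:,2]<.043)&(abs(Q[:,0])<.075)&(abs(Q[:,1])<.036)
print(m.sum(),np.percentile(Q[m],[0,1,50,99,100],axis=0).round(4).tolist())
for lo in (.02,.03,.04):
    k=m&(Q[:,0]>lo)&(Q[:,0]<lo+.01); print(lo,Q[k].min(0),Q[k].max(0),np.median(Q[k],0))
E
```

```text
rim [-0.0583 -0.0277  0.044 ] [0.0574 0.0285 0.0496]
key 71 [ 0.0452 -0.0029  0.0602] [0.056  0.0053 0.0652]
19.8167 [-0.403   0.3339  0.1823]
20.45 0.05569868296078884 39.99276280403137 [2.4475 0.5681 1.1949]
21.8833 0.05531359269843322 [ 0.1716 -0.5582 -1.882 ] [-0.0619 -0.1218 -0.0079] [0.4452 0.2228 0.1695]
6607 [[-0.0592, -0.036, 0.025], [-0.0578, -0.0335, 0.0251], [0.0107, 0.0005, 0.0364], [0.0579, 0.0335, 0.042], [0.0582, 0.036, 0.043]]
0.02 [ 0.02   -0.0277  0.025 ] [0.03   0.0283 0.0387] [0.0251 0.024  0.0365]
0.03 [ 0.03   -0.0282  0.0251] [0.04   0.0282 0.0389] [0.0352 0.0002 0.0365]
0.04 [ 0.04  -0.028  0.025] [0.05   0.0282 0.0388] [0.0449 0.024  0.0365]
```

```bash
cat >> h.py <<'E'
H=S+Rs@np.array([-.0002,.0005,0]); Th=tool(Rz(168.5),0,-1)
E
python3 - <<'E'
from h import *
W=np.load('pics/ws.npz')['W'].reshape(-1,3); Q=(W-S)@Rs
for sg in(1,-1):
    m=(Q[:,2]>.085)&(Q[:,2]<.1)&(Q[:,0]*sg>.055)&(Q[:,0]*sg<.08)&(abs(Q[:,1])<.025); print('upr',m.sum(),Q[m].min(0),Q[m].max(0))
env.movel(H+[0,0,.17],Th,rate=.1); env.movel(H+[0,0,.100],rate=.1); env.pause(.3)
s=env.sense(); f0=np.array(s['wrist_force']); print(s['t'],f0,s['moment'],np.array(s['ee_pos'])-H,s['joint_positions'])
z=.1
while z>.066:
    z-=.003; env.movel(H+[0,0,z],rate=.04); s=env.sense(); df=np.array(s['wrist_force'])-f0
    if np.linalg.norm(df)>5: break
print(s['t'],z,np.array(s['ee_pos'])-H,df,s['moment'])
for n in ('scene','top'):
    im,W=cloud(n); np.savez('pics/%s3'%n,im=im,W=W); 
    if n=='scene': cv2.imwrite('pics/s3.png',cv2.resize(im[110:230,230:390,::-1],None,fx=5,fy=5,interpolation=cv2.INTER_CUBIC))
E
```

```text
upr 80 [ 0.0625 -0.01    0.0885] [0.0655 0.0111 0.0987]
upr 137 [-0.0681 -0.0103  0.085 ] [-0.0637  0.0113  0.0988]
25.35 [-0.1213  0.1164 -2.2106] [ 0.0523 -0.1101 -0.0324] [0.0003 0.0001 0.1004] [-0.3212  0.3562  0.2623  2.1104 -0.1427  0.6904  1.4057]
28.35 0.06399999999999997 [-0.0002 -0.      0.0638] [-0.2519 -0.3146 -0.3019] [-0.0003 -0.1115 -0.0375]
```

View pics/s3.png

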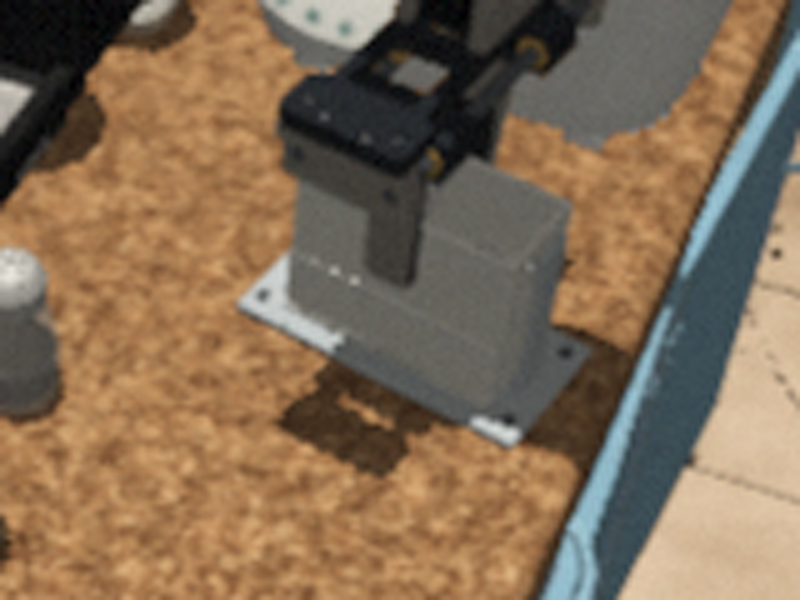

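The tray (430,270) sits almost on the stand's rim, aligned, and there was no contact force on the way down. I'll seat it by feel, release, retreat straight up and check.

```bash
python3 - <<'E'
from h import *
f0=-2.3; z=.064
while z>.057:
    z-=.0005; env.movel(H+[0,0,z],rate=.02); s=env.sense()
    if s['wrist_force'][2]-f0>4: break
print(s['t'],z,s['wrist_force'],s['moment'],s['ee_pos'][2])
effector.release(); s=env.sense(); print(s['t'],s['wrist_force'],s['gripper_width'])
env.movel(H+[0,0,.22],rate=.12); s=env.sense(); print(s['t'],s['wrist_force'])
env.pause(.1); im,W=wcloud(); Q=(W.reshape(-1,3)-S)@Rs
m=(Q[:,2]>.09)&(Q[:,2]<.106)&(abs(Q[:,0])<.06)&(abs(Q[:,1])<.035); print('rim',m.sum(),np.percentile(Q[m],[0,50,100],axis=0))
k=m&(Q[:,2]>.094)
A_=np.c_[Q[k][:,:2],np.ones(k.sum())]; print('plane',np.linalg.lstsq(A_,Q[k][:,2],rcond=None)[0])
env.reach([.36,.14,.36],tool(Rl,0,-1))
im,W=cloud('scene'); cv2.imwrite('pics/fin.png',cv2.resize(im[90:250,150:390,::-1],None,fx=3.2,fy=3.2,interpolation=cv2.INTER_CUBIC))
for k in ['notch','key_top','cup','jar','salt']: print(k,[(np.round(r['at'],3),round(r['score'],2)) for r in tip_of('scene',k)[:1]])
for n in('scene','top'):
    im,W=cloud(n); Q=(W.reshape(-1,3)-S)@Rs; m=(Q[:,2]>.094)&(Q[:,2]<.102)&(abs(Q[:,0])<.061)&(abs(Q[:,1])<.035)
    print(n,m.sum(),Q[m].min(0),Q[m].max(0),np.median(Q[m],0),np.linalg.lstsq(np.c_[Q[m][:,:2],np.ones(m.sum())],Q[m][:,2],rcond=None)[0])
print(env.sense()['t'])
E
```

```text
29.45 0.062 [-2.5283 -0.1332  6.7325] [-0.1991  0.4505 -0.0278] 0.06262063307573221
30.1333 [-0.0346  0.3463  0.0752] 0.09196291119675298
31.6 [-0.1529  0.9828  0.0738]
rim 1534 [[-0.0587 -0.0276  0.09  ]
 [ 0.0004 -0.0003  0.0993]
 [ 0.0582  0.0291  0.1019]]
plane [0.0033 0.0019 0.0992]
notch [(array([0.433, 0.026, 0.061]), 0.91)]
key_top [(array([0.433, 0.026, 0.064]), 0.93)]
cup [(array([0.627, 0.368, 0.003]), 0.78)]
jar [(array([ 0.632,  0.235, -0.   ]), 0.56)]
salt [(array([ 0.642,  0.132, -0.   ]), 0.61)]
scene 255 [-0.0572 -0.0293  0.0941] [0.0598 0.03   0.0999] [ 0.0027 -0.0006  0.0968] [ 0.0034 -0.0025  0.0968]
top 252 [-0.057  -0.0265  0.0941] [0.0591 0.03   0.1007] [0.0038 0.0005 0.097 ] [-0.0003  0.0013  0.0971]
33.5583
```

View pics/fin.png

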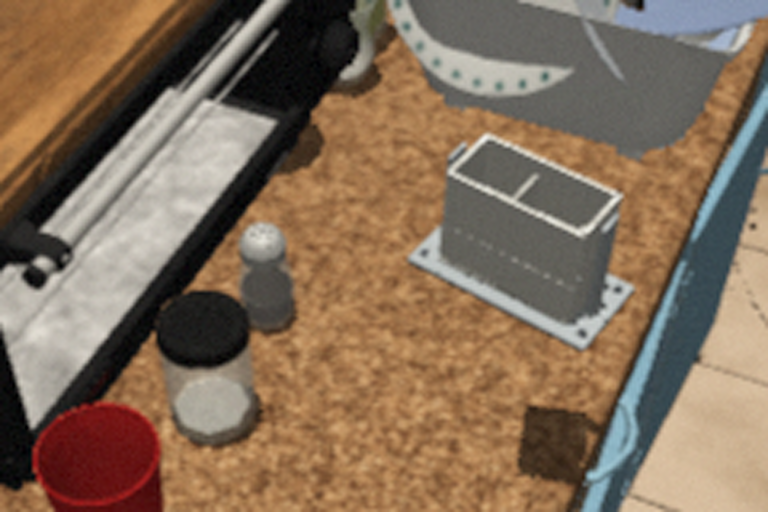

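The tray (530,225) is fully home and level: its rim is at about 98 mm, tilted under 0.3°. The salt, jar and cup have not moved.

```bash
python3 -c "
from h import *
print(workorder.finish_job())"
```

```text
the job is handed in; nothing more can be done
None
```

The tray was laid down right way up, released, regripped from above, and stacked fully home and level on the stand with its notch over the key; the cup, jar and salt were not moved, and the job was handed in at about 34 s.

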